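# Uncap a new reagent pack and close the slide stainer

## Task

The slide stainer has a new reagent pack in its open drawer, still under its orange travel cover. Squeeze the cover's two black snap tabs together to release it, lift it off and lay it flat, tabs up, in the kidney dish, then push the drawer home until its catch takes it. Leave the two stain jars and the two dropper bottles standing.

Things in the scene. Friction and masses are not known exactly. Their poses are not given: they have to be found in the camera images.
- stainer: Fixed instrument, off-white box 150 mm deep (its x), 130 wide (its y), 115 high, teal slide inlet on top, small display on its front. Origin at the centre of its underside; its front faces its own -x. The drawer mouth in the front is 96 mm wide and 12 to 66 mm high: the drawer cannot go in with the travel cover on, as the cover's tabs stand higher.
- drawer (a joint): Reagent drawer, m open: 0 is home; starts 0.085 open, slides out along the stainer's -x (0.088 at most), friction about 1.5 N. A sprung ball catch adds about 6 N from 11 to 5 mm open; from 3.5 mm on it draws the drawer in to 0 and keeps it there. Off-white front panel 112 mm wide, 10 to 76 mm above the bench.
- drawer_pull (a point): Moves with the drawer: middle of the outer (stainer -x) face of the teal pull, a lip 56 mm wide and 10 mm high (66 to 76 mm above the bench) that stands 12 mm out from the drawer front. Push here along the stainer's +x.
- travel_cover: Loose orange clip-on cover, 60 mm (its x) by 76 mm (its y), 90 g. Origin at the centre of the underside of its 3.5 mm top plate, 60 mm above the bench at the start; axes start parallel to the stainer's. End skirts reach 11.5 mm below the origin; laid down flat it stands on them. It has 1 to 2 mm of play on the pack and, with both tabs squeezed in, lifts straight up, free after 15 mm.
- cover_grip (a point): Fixed in the cover, 26 mm above its origin, midway between the two black upright tabs: where to squeeze. The tabs are 20 mm wide (cover x), outer faces at y = +22 and -22 mm, tops 30 mm above the origin; beside them there is free space down to the plate's top (3.5 mm above the origin). An orange block between them rises to 13.5 mm. Keep the tabs squeezed to carry it.
- tab_left (a joint): Travel of the tab at the cover's +y side toward the cover's middle, m: 0 sprung out, its foot hooked 3.5 mm under a dark rail of the pack; 0.006 fully squeezed. Spring 2.8 N at 0, 7 N at the stop. Clear of the rail from about 0.004.
- tab_right (a joint): The same for the tab at the cover's -y side.
- dish: Loose stainless kidney dish, 99 mm (its x) by 220 mm (its y), rim 40 mm high, 0.35 kg; its hollow side is +x. Origin at the bench under the middle.
- dish_floor (a point): Middle of the dish's flat floor, 4 mm above the bench, 2 mm from the origin along the dish's +x. Between the walls there is 79 mm here along the dish's x and 190 mm along its y: the cover fits with its y along the dish's y.
- jar_teal: Standing glass stain jar with teal dye and black lid, 67 mm across, 114 mm high, origin at the centre of its underside.
- jar_violet: The same with dark violet dye; the two may stand in either order.
- bottle_brown: Standing brown dropper bottle with black cap, 25 mm across, 85 mm high, origin at the centre of its underside. Close behind it, from x = 0.64 on, stands the fixed analyser, 0.38 m high.
- bottle_white: Standing white-labelled dropper bottle with black cap, 25 mm across, 70 mm high, origin at the centre of its underside.

How it is judged:
On the way, in this order (a step that is already met when the one before it is completed fails the run):
1. both snap tabs are squeezed in while the cover still sits on the pack (value of joint each of tab_left, tab_right above 0.002 m and z of travel_cover in the frame of stainer below 0.066 m and value of joint drawer above 0.06 m), for 0.05 s.
2. the cover is lifted clear of the pack, the drawer still open (z of travel_cover in the frame of stainer above 0.08 m and value of joint drawer above 0.06 m), for 0.1 s.
3. the cover lies in the kidney dish, let go, before the drawer is closed (z of travel_cover in the frame of dish_floor below 0.025 m and horizontal distance between travel_cover and dish_floor below 0.07 m and contact force between the fingers and travel_cover below 0.1 N and value of joint drawer above 0.03 m), for 0.2 s.
At the end, for the whole second after the job is handed in: The drawer is home on its catch (open less than 2 mm); the cover lies at rest in the dish, top up and flat to 0.25 rad, its origin under 25 mm above the dish floor and within 70 mm of the middle of it; the dish stands flat (value of joint drawer below 0.002 m and z of travel_cover in the frame of dish_floor between 0 and 0.025 m and horizontal distance between travel_cover and dish_floor below 0.07 m and angle between travel_cover's own z axis and vertical below 0.25 rad and linear speed of travel_cover below 0.02 m/s and angle between dish's own z axis and vertical below 0.1 rad); the robot touches nothing.
It fails at once if a stain jar or dropper bottle is knocked over (angle between any of jar_teal, jar_violet, bottle_brown, bottle_white's own z axis and vertical above 0.5 rad).
It also fails if it takes over 51 s, if anything falls off the work surface, if the arm or the gripper's body presses on something with over 40 N, if the wrist force passes 120 N, or if a joint passes its speed limit or range.

## Robot

A 7-joint arm with a two-finger parallel gripper is mounted at the origin on a cart in front of the work surface, level with it; the furniture and walls round the work are solid. World frame = base frame: x ahead of the robot, y to its left, z up, the work surface at z = 0. Lengths are in m, angles in rad, forces in N, time in s.
With the tool pointing down it reaches from about 0.425 to 0.925 m from the base axis. Payload 6.8 kg.
Tool frame: the origin (TCP) lies at the very end of the fingers, on their centre line; the grasp point (between the pads) lies 19 mm behind it; z points along the fingers, y is the line along which they close (so a half turn about z gives the same grasp; the last joint's range is limited). The gripper opens to 85 mm and grips with 20 to 120 N. Pads are 22 mm wide; open, the fingers measure 114 mm over their backs; the gripper's body (76 mm by 85 mm) begins 54 mm behind the grasp point. The pads swing forward as they close: fully open they stand 13 mm farther back than shut.
Start: joints at [-1.292, 0.477, 0.022, 1.555, -0.011, 1.109, -0.083], TCP at [0.255, 0.625, 0.231] pointing down, gripper open.
Joint ranges: [-2.96, 2.96], [-0.34, 2.1], [-1.41, 1.46], [0.24, 2.44], [-1.37, 4.51], [0.17, 1.92], [-2.96, 2.96]. Speed limits (rad/s): [2.39, 2.39, 3.14, 3.14, 3.14, 3.14, 3.14].

## Interface

Orientations are given as a unit quaternion [x, y, z, w].
In Python, from rig import bot gives the robot as it stands.
- The arm moves only by the tool shift_gripper, called after ">>>" by a JSON object that holds its "op" and its "data", one argument or row to a line. Schema: {"type":"object","properties":{"rows":{"type":"array","items":{"type":"array","items":{"type":"number"},"minItems":5,"maxItems":5},"minItems":1,"maxItems":10},"grip_n":{"type":"number"},"only":{"type":"string"},"quiet":{"type":"boolean"},"lines":{"type":"string"}},"required":["rows"],"additionalProperties":false}. rows is a list of rows, 1 to 10 of them, each of 5 numbers: dx, dy, dz in m, then a turn about the tool's z in rad, then the finger opening in m; each row is the pose to reach, as a shift and turn from the pose commanded when the call began, along the tool's axes at that moment; what a row does not reach only later rows make up. A row lasts 1/12 s, in which the tool goes at most 0.0417 m and 0.125 rad, less where a joint would pass 70% of its speed; a pose out of reach is approached as far as the arm can. The fingers move at their own pace and stop on an object; grip_n is the grip in N (left out, the last holds). Time passes only in rows, so rows that do not move let the fingers close. The tool returns the time, the measured TCP pose, the force, the opening and the grip force at its end. only (a regular expression) keeps the lines of the reply that match it, lines (a string "A,B") keeps lines A to B, and quiet returns only ok. Input that does not fit is refused with a message, and nothing moves.
- bot.read_state(): the state, without advancing time (a new reading comes with each control period).
- bot.get_image(name): name is "scene" or "top" or "wrist"; returns a dict with "pixels" (384x512x3 uint8, blue, green, red), "camera_matrix" (3x3 intrinsics, pixels), "R" (3x3) and "t" (3): a world point X has camera coordinates R X + t; the wrist camera has in their place "T_tool_cam" (4x4, takes a point from camera to tool coordinates, whose origin is the TCP and whose axes are the flange's). Camera axes: x right, y down, z forward; pixel columns grow to the right and rows downward; lengths in m; the calibration is good to about 2 mm. A picture is of the moment at which its call begins: read the wrist's pose just before it. There is no depth.
- bot.job_done(): hands the job in; it is judged then, once.
The state is a dict: "clock": time; "q": joint angles; "joint_vel": joint speeds; "joint_efforts": joint torques, N m; "ee_pos": TCP position; "ee_rot": TCP orientation; "wrist_force": force on the tool from outside, world axes, zero at the start; "ft_torque": the same for the moment, N m; "opening": finger opening in m; "gripper_force": force on a finger pad.
Only numpy, scipy, OpenCV 4.12 (cv2) and the standard library are available. Lean on these libraries where they do the work, as an engineer would, in place of code of your own. Each camera call takes 0.05 s, during which the arm holds its last target. There are 200 camera calls.

## Working session

There is one attempt and no reset: what is moved stays moved. The work goes in short steps, Python scripts to look and compute and a tool call to move; the robot and the scene stay as the last step left them, time stands still between calls to the robot, and variables do not carry over. Pictures are saved under pics/ and viewed, at most 10 in all, crops included, and the job is handed in when it is done.

```bash
ls; mkdir -p pics
```

Run:
```python
from rig import bot
import cv2,numpy as np,json
s=bot.read_state();print(s)
ims={}
for n in("scene","top"):
    d=bot.get_image(n);cv2.imwrite(f"pics/{n}0.png",d["pixels"])
    np.savez(f"pics/{n}0.npz",**{k:np.array(v) for k,v in d.items()})
    print(n,np.round(d["camera_matrix"],1).tolist(),np.round(d["R"],3).tolist(),np.round(d["t"],3).tolist())
cv2.imwrite("pics/top0b.png",cv2.resize(cv2.imread("pics/top0.png"),(800,600)))
cv2.imwrite("pics/scene0b.png",cv2.resize(cv2.imread("pics/scene0.png"),(800,600)))
```

```text
pics
rig.py
{'clock': 0.0, 'q': array([-1.29209622,  0.47780446,  0.02235225,  1.55645799, -0.01148409,
        1.10934688, -0.08309155]), 'joint_vel': array([-0.00100964,  0.00084211,  0.00032408, -0.00032477,  0.00062378,
        0.00055881,  0.00073961]), 'joint_efforts': array([-4.34824406e-04, -5.96441281e+01,  1.60762802e+00, -2.81194550e+01,
        1.24472310e-02,  9.34324897e-03, -5.41729168e-07]), 'ee_pos': array([0.2544245 , 0.62455457, 0.23032031]), 'ee_rot': array([ 1.92183841e-01,  9.81358487e-01, -9.38643958e-04, -1.01762484e-04]), 'wrist_force': array([0.12006581, 0.23614342, 1.32632884]), 'ft_torque': array([0.04473121, 0.03664058, 0.00559948]), 'gripper_force': 0.0, 'opening': 0.08531010297438611}
scene [[441.6, 0.0, 251.5], [0.0, 441.6, 193.9], [0.0, 0.0, 1.0]] [[0.696, -0.718, -0.007], [-0.49, -0.468, -0.735], [0.525, 0.515, -0.678]] [-0.371, 0.298, 0.75]
top [[366.0, 0.0, 255.3], [0.0, 366.0, 196.0], [0.0, 0.0, 1.0]] [[-0.014, -0.999, 0.034], [-0.996, 0.011, -0.087], [0.087, -0.035, -0.996]] [-0.034, 0.483, 0.901]
```

View pics/top0b.png

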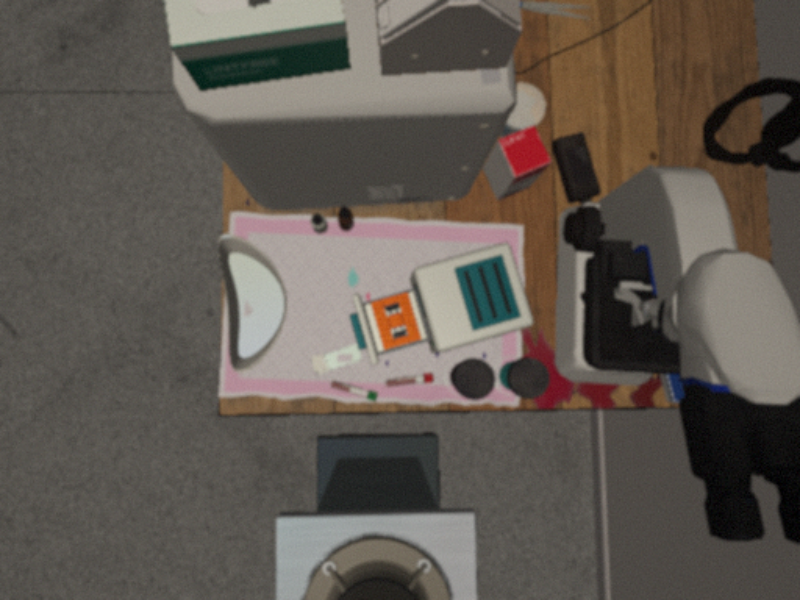

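View pics/scene0b.png

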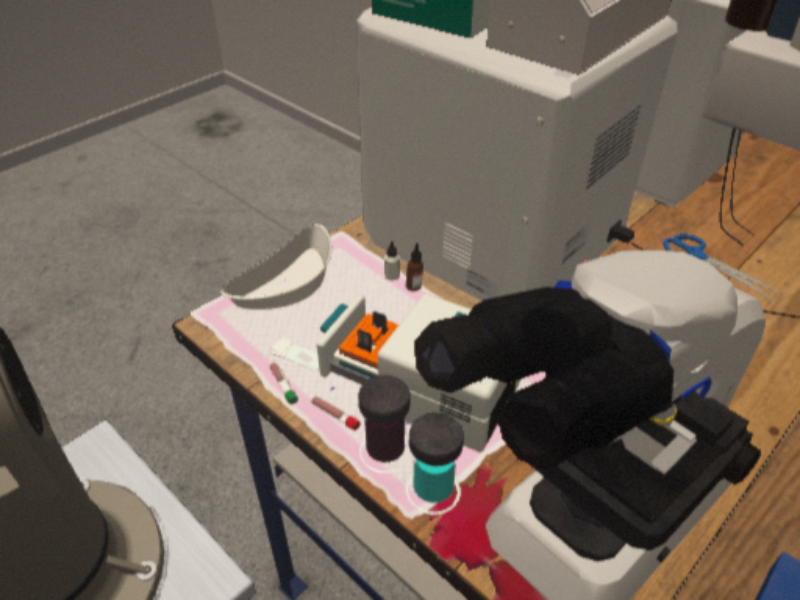

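Run:
```python
import cv2
t=cv2.imread("pics/top0.png")[125:275,135:360]
cv2.imwrite("pics/topc.png",cv2.resize(t,None,fx=3.5,fy=3.5,interpolation=cv2.INTER_CUBIC))
t=cv2.imread("pics/scene0.png")[135:325,130:340]
cv2.imwrite("pics/scenec.png",cv2.resize(t,None,fx=3,fy=3,interpolation=cv2.INTER_CUBIC))
```

```text
(no output)
```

View pics/topc.png

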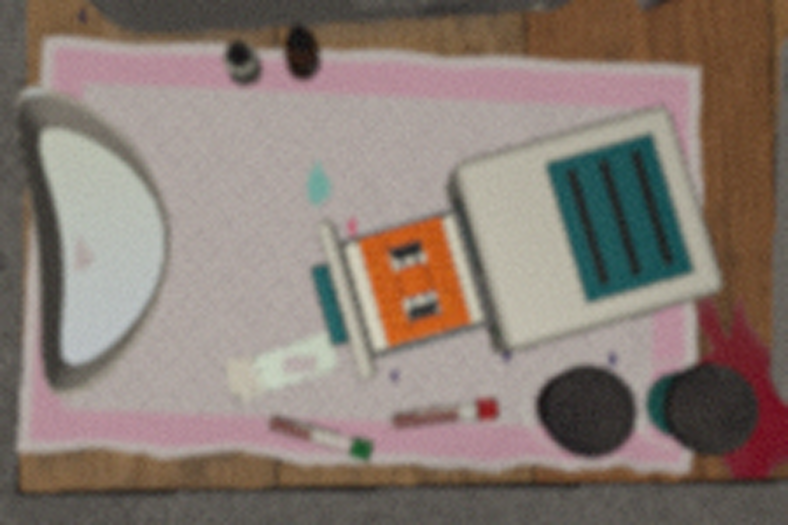

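View pics/scenec.png

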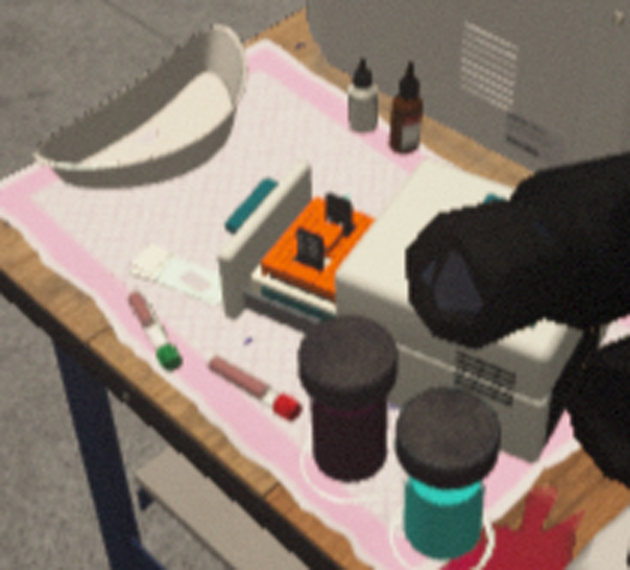

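Create h.py:
```python
import numpy as np
from scipy.optimize import least_squares
C={n:np.load(f"pics/{n}0.npz") for n in("top","scene")}
def px(n,c): 
    o,s=((135,125),3.5) if n=="top" else ((130,135),3)
    return np.array(o)+(np.array(c)+.5)/s-.5
def proj(n,X):
    d=C[n];p=d["camera_matrix"]@(d["R"]@X+d["t"]);return p[:2]/p[2]
def ray(n,c,z):
    d=C[n];r=d["R"].T@np.linalg.solve(d["camera_matrix"],[*px(n,c),1]);o=-d["R"].T@d["t"]
    return o+r*(z-o[2])/r[2]
def fit(obs,x0):
    def f(v):
        c,s=np.cos(v[2]),np.sin(v[2])
        return np.concatenate([proj(n,np.array([v[0]+c*a-s*b,v[1]+s*a+c*b,z]))-px(n,p) for n,(a,b,z),p in obs])
    r=least_squares(f,x0,loss="soft_l1");return r.x,r.fun.reshape(-1,2)
```

Run:
```python
from h import *
np.set_printoptions(precision=3,suppress=True)
for n in C: print("cam",n,-C[n]["R"].T@C[n]["t"])
st=[("top",(-.075,.065,.115),(455,168)),("top",(.075,.065,.115),(668,105)),("top",(.075,-.065,.115),(720,287)),("top",(-.075,-.065,.115),(503,350))]
print("stainer",fit(st,[.5,-.1,-1.4]))
z=.0635
ct=[("top",(-.03,.038,z),(360,238)),("top",(.03,.038,z),(445,217)),("top",(.03,-.038,z),(470,332)),("top",(-.03,-.038,z),(383,355))]
cs=[("scene",(-.03,-.038,z),(262,265)),("scene",(-.03,.038,z),(318,197)),("scene",(.03,.038,z),(376,214))]
for o in(ct,cs,ct+cs): print("cover",fit(o,[.5,.0,-1.4]))
print("panel outer",ray("top",(322,222),.076),ray("top",(362,378),.076))
print("pull outer",ray("top",(313,267),.076),ray("top",(331,345),.076))
for nm,c,zz in[("rim R",(168,238),.04),("rim tip top",(30,90),.04),("rim tip bot",(60,390),.04),("rim L",(30,240),.04),("rimtopmost",(45,88),.04),("floorL",(62,245),.004),("floorR",(163,240),.004),("floor top",(52,128),.004),("floor bot",(70,365),.004)]: print(nm,ray("top",c,zz))
for nm,c in[("white",(362,128)),("brown",(403,150))]: print(nm,ray("scene",c,0))
print("jars",ray("top",(587,410),.114),ray("top",(712,409),.114))
```

```text
cam top [ 0.402 -0.008  0.94 ]
cam scene [ 0.011 -0.513  0.725]
stainer (array([ 0.488, -0.144, -1.313]), array([[-1.751, -2.026],
       [ 0.018, -0.974],
       [ 1.277,  1.376],
       [ 0.075,  1.078]]))
cover (array([ 0.454, -0.033, -1.368]), array([[ 0.011,  0.688],
       [ 0.067,  1.454],
       [-0.231, -0.575],
       [ 0.144, -1.767]]))
cover (array([ 0.457, -0.034, -1.189]), array([[ 0.012,  0.002],
       [-3.622, -0.82 ],
       [ 2.619,  0.665]]))
cover (array([ 0.455, -0.034, -1.344]), array([[-0.044,  0.839],
       [-0.124,  1.019],
       [ 0.323, -1.189],
       [ 0.841, -1.79 ],
       [-2.235, -1.808],
       [-1.063, -0.802],
       [ 3.317,  3.427]]))
panel outer [0.497 0.029 0.076] [0.391 0.003 0.076]
pull outer [0.466 0.035 0.076] [0.414 0.024 0.076]
rim R [0.491 0.139 0.04 ]
rim tip top [0.597 0.236 0.04 ]
rim tip bot [0.386 0.213 0.04 ]
rim L [0.49  0.234 0.04 ]
rimtopmost [0.598 0.225 0.04 ]
floorL [0.49  0.221 0.004]
floorR [0.493 0.148 0.004]
floor top [0.576 0.229 0.004]
floor bot [0.403 0.214 0.004]
white [0.615 0.083 0.   ]
brown [0.618 0.039 0.   ]
jars [ 0.369 -0.142  0.114] [ 0.369 -0.223  0.114]
```

Add to h.py:
```python
from scipy.spatial.transform import Rotation as Ro
def go(pos,yang,s=None):
    "print shift/turn in tool axes to reach TCP pos with tool y at world angle yang (mod pi)"
    from rig import bot
    s=bot.read_state();R=Ro.from_quat(s["ee_rot"]).as_matrix()
    a=np.arctan2(R[1,1],R[0,1]);t=(a-yang+np.pi/2)%np.pi-np.pi/2
    print("pos",s["ee_pos"].round(4),"ya",round(a,3),"q7",s["q"][6].round(2),"shift",(R.T@(np.array(pos)-s["ee_pos"])).round(4),"turn",round(t,3),"F",s["wrist_force"].round(1),"tilt",R[2].round(3))
```

```text
(no output)
```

>>> {"op": "shift_gripper", "data": {
  "rows": [
    [-0.2,-0.25,0,0,0.085],
    [-0.2,-0.25,0,0,0.085],
    [-0.2,-0.25,0,0,0.085],
    [-0.2,-0.25,0,0,0.085],
    [-0.2,-0.25,0,0,0.085],
    [-0.2,-0.25,0,0,0.085],
    [-0.2,-0.25,0,0,0.085],
    [-0.2,-0.25,0,0,0.085],
    [-0.2,-0.25,0,0,0.085],
    [-0.2,-0.25,0,0,0.085]
  ],
  "grip_n": 20
}}

```text
clock: 0.93
ee_pos: [0.346, 0.3166, 0.2313]
ee_rot: [0.194, 0.981, 0.0, -0.0]
wrist_force: [-0.3, -0.5, 0.2]
opening: 0.0851
gripper_force: 0.0
```

```bash
python3 -c "
from h import *
go([.455,-.034,.19],.236)"
```

```text
pos [0.346  0.3166 0.2313] ya 1.18 q7 0.33 shift [-0.2342 -0.2827  0.0413] turn 0.944 F [-0.3 -0.5  0.2] tilt [ 0. -0. -1.]
```

>>> {"op": "shift_gripper", "data": {
  "rows": [
    [-0.234,-0.282,0.03,0.94,0.085],
    [-0.234,-0.282,0.03,0.94,0.085],
    [-0.234,-0.282,0.03,0.94,0.085],
    [-0.234,-0.282,0.03,0.94,0.085],
    [-0.234,-0.282,0.03,0.94,0.085],
    [-0.234,-0.282,0.03,0.94,0.085],
    [-0.234,-0.282,0.03,0.94,0.085],
    [-0.234,-0.282,0.03,0.94,0.085],
    [-0.234,-0.282,0.03,0.94,0.085],
    [-0.234,-0.282,0.03,0.94,0.085]
  ]
}}

```text
clock: 1.77
ee_pos: [0.4578, -0.0366, 0.2013]
ee_rot: [0.618, 0.786, -0.001, 0.002]
wrist_force: [-0.5, 0.0, -0.4]
opening: 0.0849
gripper_force: 0.0
```

Run:
```python
from h import *
from rig import bot
import cv2
go([.455,-.034,.19],.236)
s=bot.read_state();d=bot.get_image("wrist")
d.update(p=s["ee_pos"],q=s["ee_rot"]);np.savez("pics/w1.npz",**d)
cv2.imwrite("pics/w1.png",cv2.resize(d["pixels"],(800,600)))
```

```text
pos [ 0.4578 -0.0366  0.2013] ya 0.237 q7 0.29 shift [ 0.0032 -0.0021  0.0113] turn 0.001 F [-0.5  0.  -0.4] tilt [-0.003  0.001 -1.   ]
```

View pics/w1.png

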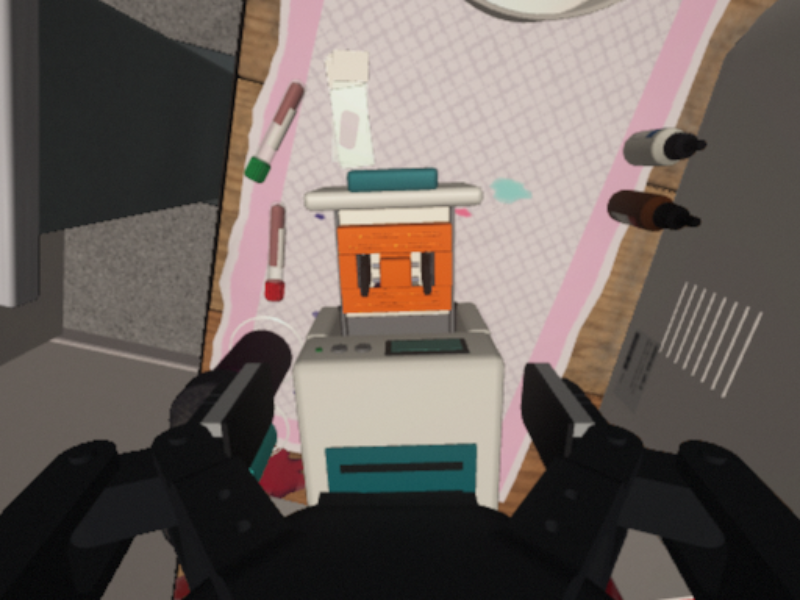

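Add to h.py:
```python
def load_w(f,name="w"):
    d=np.load(f);T=np.eye(4);T[:3,:3]=Ro.from_quat(d["q"]).as_matrix();T[:3,3]=d["p"]
    M=np.linalg.inv(T@d["T_tool_cam"]);C[name]=dict(camera_matrix=d["camera_matrix"],R=M[:3,:3],t=M[:3,3])
def px(n,c):
    if n[0]=="w": return (np.array(c)+.5)*.64-.5
    o,s=((135,125),3.5) if n=="top" else ((130,135),3)
    return np.array(o)+(np.array(c)+.5)/s-.5
```

Run:
```python
from h import *
np.set_printoptions(precision=4,suppress=True)
load_w("pics/w1.npz");z=.0635
c=[("w",(-.03,-.038,z),(338,226)),("w",(-.03,.038,z),(452,223)),("w",(.03,.038,z),(453,312)),("w",(.03,-.038,z),(343,317))]
t=[("w",(0,-.022,.09),(358,274)),("w",(0,.022,.09),(434,271))]
for o in(c,c+t):print(fit(o,[.455,-.034,-1.33]))
print("pull",ray("w",(348,170),.076),ray("w",(438,168),.076))
print("dish rim lowest",ray("w",(535,18),.04))
print("stainer top front",ray("w",(297,372),.115),ray("w",(503,366),.115))
```

```text
(array([ 0.4558, -0.0328, -1.3024]), array([[-0.5281,  1.297 ],
       [ 0.5703,  0.7806],
       [-0.3516, -0.9255],
       [ 0.3155, -1.957 ]]))
(array([ 0.4555, -0.0316, -1.3055]), array([[-0.517 , -0.0537],
       [ 0.6863, -0.3452],
       [-0.4143, -1.9183],
       [ 0.1605, -3.1493],
       [ 1.7596,  3.8312],
       [-1.2093,  4.4362]]))
pull [0.4121 0.0242 0.076 ] [0.4646 0.038  0.076 ]
dish rim lowest [0.5034 0.1393 0.04  ]
stainer top front [ 0.4099 -0.0944  0.115 ] [ 0.5277 -0.0621  0.115 ]
```

```bash
python3 -c "
from h import *
go([.4555,-.033,.068],.26)"
```

```text
pos [ 0.457  -0.0334  0.2011] ya 0.24 q7 0.29 shift [ 0.0009 -0.0014  0.1331] turn -0.02 F [ 0.9  0.7 -0. ] tilt [-0.002  0.    -1.   ]
```

>>> {"op": "shift_gripper", "data": {
  "rows": [
    [0,-0.001,0.03,-0.02,0.085],
    [0,-0.001,0.06,-0.02,0.085],
    [0,-0.001,0.09,-0.02,0.085],
    [0,-0.001,0.11,-0.02,0.085],
    [0,-0.001,0.125,-0.02,0.085],
    [0,-0.001,0.132,-0.02,0.085],
    [0,-0.001,0.132,-0.02,0.085],
    [0,-0.001,0.132,-0.02,0.085]
  ]
}}

```text
clock: 2.48
ee_pos: [0.4553, -0.0304, 0.0694]
ee_rot: [0.607, 0.795, 0.0, -0.0]
wrist_force: [0.2, 0.1, -0.2]
opening: 0.085
gripper_force: 0.0
```

Run:
```python
from h import *
from rig import bot
import cv2
go([.4555,-.033,.068],.26)
d=bot.get_image("wrist")
cv2.imwrite("pics/w2.png",d["pixels"])
```

```text
pos [ 0.4553 -0.0304  0.0694] ya 0.266 q7 0.48 shift [-0.0025 -0.0005  0.0014] turn 0.006 F [ 0.2  0.1 -0.2] tilt [ 0. -0. -1.]
```

View pics/w2.png

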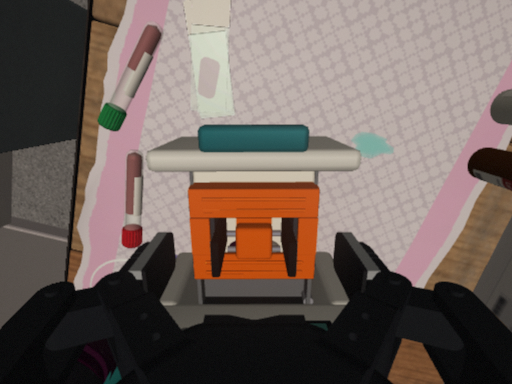

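>>> {"op": "shift_gripper", "data": {
  "rows": [
    [-0.0025,0,0.001,0,0.06],
    [-0.0025,0,0.001,0,0.05],
    [-0.0025,0,0.001,0,0.045],
    [-0.0025,0,0.001,0,0.04],
    [-0.0025,0,0.001,0,0.02],
    [-0.0025,0,0.001,0,0.02],
    [-0.0025,0,0.001,0,0.02],
    [-0.0025,0,0.001,0,0.02],
    [-0.0025,0,0.001,0,0.02]
  ],
  "grip_n": 40
}}

```text
clock: 3.28
ee_pos: [0.4561, -0.034, 0.0695]
ee_rot: [0.608, 0.794, 0.001, 0.0]
wrist_force: [-3.9, 0.0, 16.1]
opening: 0.0304
gripper_force: 38.4
```

```bash
python3 -c "
from h import *
go([.4555,-.033,.068],.26)"
```

```text
pos [ 0.4561 -0.034   0.0695] ya 0.264 q7 0.49 shift [ 0.0011 -0.0004  0.0015] turn 0.004 F [-3.9  0.  16.1] tilt [ 0.001  0.001 -1.   ]
```

>>> {"op": "shift_gripper", "data": {
  "rows": [
    [0,0,-0.005,0,0.02],
    [0,0,-0.01,0,0.02],
    [0,0,-0.015,0,0.02],
    [0,0,-0.02,0,0.02],
    [0,0,-0.03,0,0.02],
    [0,0,-0.05,0,0.02],
    [0,0,-0.07,0,0.02],
    [0,0,-0.09,0,0.02],
    [0,0,-0.1,0,0.02],
    [0,0,-0.1,0,0.02]
  ]
}}

```text
clock: 4.12
ee_pos: [0.4571, -0.0338, 0.1705]
ee_rot: [0.608, 0.794, 0.002, 0.001]
wrist_force: [0.3, 0.6, -1.5]
opening: 0.0297
gripper_force: 41.2
```

Run:
```python
from h import *
from rig import bot
import cv2
go([.489,.187,.17],.108)
s=bot.read_state();d=bot.get_image("wrist")
d.update(p=s["ee_pos"],q=s["ee_rot"]);np.savez("pics/w3.npz",**d)
cv2.imwrite("pics/w3.png",cv2.resize(d["pixels"],(800,600)))
```

```text
pos [ 0.4571 -0.0338  0.1705] ya 0.264 q7 0.35 shift [0.2048 0.0884 0.0009] turn 0.156 F [ 0.3  0.6 -1.5] tilt [-0.     0.005 -1.   ]
```

View pics/w3.png

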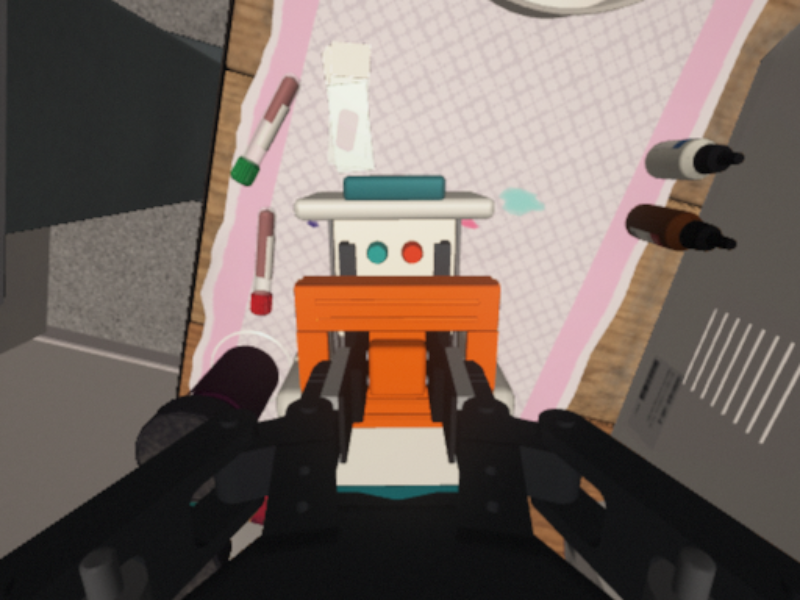

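>>> {"op": "shift_gripper", "data": {
  "rows": [
    [0.03,0.013,0,0.02,0.02],
    [0.065,0.028,0,0.05,0.02],
    [0.1,0.043,0,0.08,0.02],
    [0.135,0.058,0,0.11,0.02],
    [0.165,0.071,0,0.13,0.02],
    [0.19,0.082,0,0.15,0.02],
    [0.205,0.088,0,0.156,0.02],
    [0.205,0.088,0,0.156,0.02],
    [0.205,0.088,0,0.156,0.02]
  ]
}}

```text
clock: 4.92
ee_pos: [0.4861, 0.1873, 0.1668]
ee_rot: [0.667, 0.745, -0.001, -0.0]
wrist_force: [-0.0, -0.7, -0.7]
opening: 0.0301
gripper_force: 41.1
```

Run:
```python
from h import *
from rig import bot
import cv2
go([.489,.187,.025],.108)
s=bot.read_state();d=bot.get_image("top")
cv2.imwrite("pics/t4.png",cv2.resize(d["pixels"][125:275,125:275],(600,600)))
d=bot.get_image("wrist")
d.update(p=s["ee_pos"],q=s["ee_rot"]);np.savez("pics/w4.npz",**d)
cv2.imwrite("pics/w4.png",cv2.resize(d["pixels"],(800,600)))
```

```text
pos [0.4861 0.1873 0.1668] ya 0.11 q7 -0.21 shift [-0.0004  0.0032  0.1418] turn 0.002 F [-0.  -0.7 -0.7] tilt [-0.001 -0.002 -1.   ]
```

View pics/w4.png

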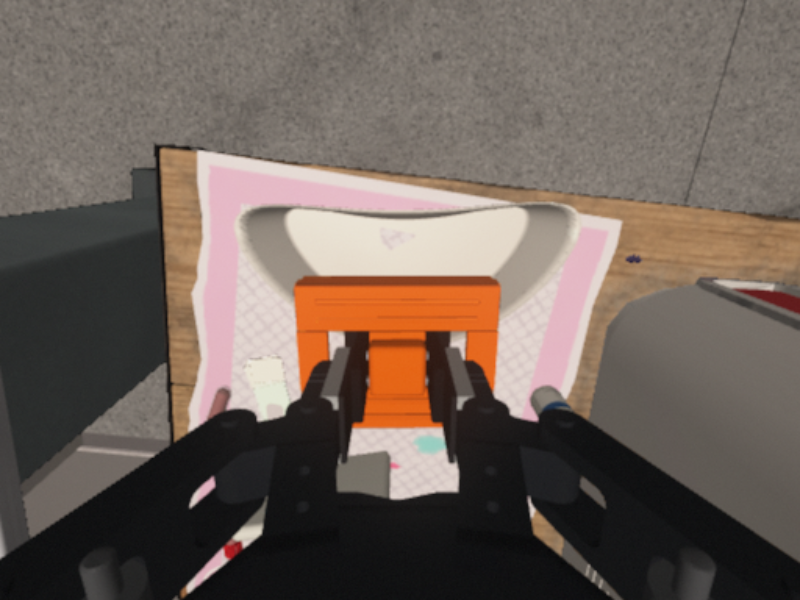

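Run:
```python
from h import *
load_w("pics/w4.npz")
for c in[(238,220),(579,218),(405,213),(258,205),(555,203)]:print(c,ray("w",c,.04).round(4))
print("floor far",ray("w",(408,218),.004).round(4))
# cover: front edge corners of plate assume tool offset
T=np.load("pics/w4.npz")
for c in [(297,280),(499,280)]:
    # plate top z approx TCP-0.0035
    print("plate outer edge",ray("w",c,T["p"][2]-.004).round(4))
```

```text
(238, 220) [0.3812 0.2157 0.04  ]
(579, 218) [0.5938 0.2403 0.04  ]
(405, 213) [0.4851 0.2315 0.04  ]
(258, 205) [0.3936 0.2264 0.04  ]
(555, 203) [0.5769 0.2477 0.04  ]
floor far [0.4886 0.2243 0.004 ]
plate outer edge [0.4462 0.2172 0.1628]
plate outer edge [0.5176 0.2251 0.1628]
```

>>> {"op": "shift_gripper", "data": {
  "rows": [
    [-0.003,0.002,0.035,0,0.02],
    [-0.003,0.002,0.07,0,0.02],
    [-0.003,0.002,0.095,0,0.02],
    [-0.003,0.002,0.115,0,0.02],
    [-0.003,0.002,0.125,0,0.02],
    [-0.003,0.002,0.132,0,0.02],
    [-0.003,0.002,0.136,0,0.02],
    [-0.003,0.002,0.139,0,0.02],
    [-0.003,0.002,0.139,0,0.02]
  ]
}}

```text
clock: 5.77
ee_pos: [0.4898, 0.1842, 0.0297]
ee_rot: [0.668, 0.744, 0.0, 0.0]
wrist_force: [1.2, 0.5, -0.8]
opening: 0.03
gripper_force: 41.2
```

```bash
python3 -c "
from h import *
go([.488,.184,.025],.108)"
```

```text
pos [0.4898 0.1842 0.0297] ya 0.108 q7 -0.08 shift [ 0.     -0.0018  0.0047] turn -0.0 F [ 1.2  0.5 -0.8] tilt [ 0.     0.001 -1.   ]
```

>>> {"op": "shift_gripper", "data": {
  "rows": [
    [0,0,0.002,0,0.02],
    [0,0,0.003,0,0.02],
    [0,0,0.004,0,0.02],
    [0,0,0.004,0,0.02]
  ]
}}

```text
clock: 6.1
ee_pos: [0.4894, 0.1843, 0.0255]
ee_rot: [0.668, 0.744, 0.0, 0.0]
wrist_force: [-0.3, -1.0, -1.1]
opening: 0.0302
gripper_force: 41.2
```

```bash
python3 -c "
from h import *
go([.488,.184,.025],.108)"
```

```text
pos [0.4894 0.1843 0.0255] ya 0.108 q7 -0.08 shift [-0.0002 -0.0014  0.0005] turn 0.0 F [-0.3 -1.  -1.1] tilt [ 0.  0. -1.]
```

>>> {"op": "shift_gripper", "data": {
  "rows": [
    [0,0,0.001,0,0.02],
    [0,0,0.002,0,0.02],
    [0,0,0.002,0,0.02]
  ]
}}

```text
clock: 6.35
ee_pos: [0.4895, 0.1844, 0.0251]
ee_rot: [0.668, 0.744, 0.0, -0.001]
wrist_force: [-5.8, -1.3, 22.4]
opening: 0.0296
gripper_force: 45.9
```

```bash
python3 -c "
from h import *
go([.488,.184,.025],.108)"
```

```text
pos [0.4895 0.1844 0.0251] ya 0.108 q7 -0.07 shift [-0.0002 -0.0016  0.0001] turn -0.0 F [-5.8 -1.3 22.4] tilt [ 0.001 -0.    -1.   ]
```

Contact on the floor; back off 1.5 mm, release gently, and rise.

>>> {"op": "shift_gripper", "data": {
  "rows": [
    [0,0,-0.0015,0,0.03],
    [0,0,-0.0015,0,0.035],
    [0,0,-0.0015,0,0.04],
    [0,0,-0.002,0,0.045],
    [0,0,-0.002,0,0.05],
    [0,0,-0.002,0,0.06],
    [0,0,-0.005,0,0.07],
    [0,0,-0.01,0,0.07],
    [0,0,-0.02,0,0.07],
    [0,0,-0.04,0,0.07]
  ]
}}

```text
clock: 7.18
ee_pos: [0.4882, 0.1836, 0.0629]
ee_rot: [0.668, 0.744, -0.001, -0.0]
wrist_force: [-0.5, -0.3, -0.5]
opening: 0.0695
gripper_force: 0.0
```

>>> {"op": "shift_gripper", "data": {
  "rows": [
    [0,0,-0.03,0,0.07],
    [0,0,-0.06,0,0.07],
    [0,0,-0.09,0,0.05],
    [0,0,-0.1,0,0.0],
    [0,0,-0.1,0,0],
    [0,0,-0.1,0,0]
  ]
}}

```text
clock: 7.68
ee_pos: [0.4893, 0.1844, 0.1638]
ee_rot: [0.668, 0.744, 0.001, -0.0]
wrist_force: [-0.3, 0.1, -0.7]
opening: 0.0216
gripper_force: 0.0
```

Run:
```python
from h import *
from rig import bot
import cv2
go([.43,.075,.17],.26)
s=bot.read_state();d=bot.get_image("top")
a=cv2.resize(d["pixels"][145:245,135:255],(480,400),interpolation=cv2.INTER_CUBIC)
d=bot.get_image("wrist")
b=cv2.resize(d["pixels"],(533,400))
cv2.imwrite("pics/c5.png",cv2.resize(np.hstack([a,b]),(800,316)))
```

```text
pos [0.4893 0.1844 0.1638] ya 0.108 q7 -0.19 shift [-0.1024 -0.0708 -0.0063] turn -0.152 F [-0.3  0.1 -0.7] tilt [ 0.001  0.001 -1.   ]
```

View pics/c5.png

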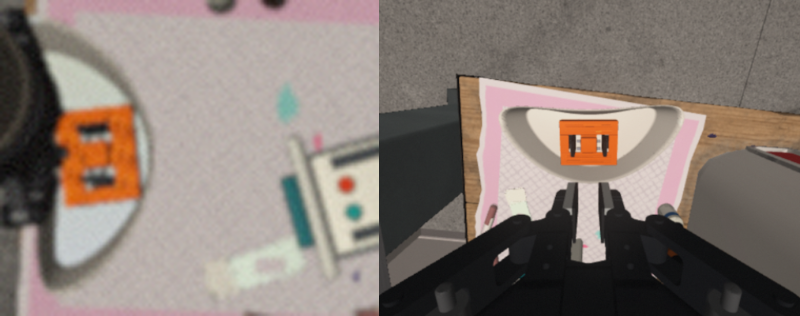

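>>> {"op": "shift_gripper", "data": {
  "rows": [
    [-0.035,-0.023,0,-0.05,0],
    [-0.07,-0.046,0,-0.1,0],
    [-0.1,-0.065,0,-0.152,0],
    [-0.112,-0.072,0,-0.152,0],
    [-0.112,-0.072,0,-0.152,0],
    [-0.112,-0.072,0.035,-0.152,0],
    [-0.112,-0.072,0.07,-0.152,0],
    [-0.112,-0.072,0.095,-0.152,0],
    [-0.112,-0.072,0.104,-0.152,0],
    [-0.112,-0.072,0.104,-0.152,0]
  ]
}}

```text
clock: 8.62
ee_pos: [0.4284, 0.0652, 0.057]
ee_rot: [0.609, 0.793, -0.002, -0.001]
wrist_force: [0.0, -0.2, 1.5]
opening: -0.0
gripper_force: 0.0
```

```bash
python3 -c "
from h import *
go([.43,.065,.06],.26)
go([.439,.031,.06],.26)"
```

```text
pos [0.4284 0.0652 0.057 ] ya 0.26 q7 0.24 shift [-0.0006  0.0015 -0.003 ] turn 0.0 F [ 0.  -0.2  1.5] tilt [-0.001 -0.005 -1.   ]
pos [0.4284 0.0652 0.057 ] ya 0.26 q7 0.24 shift [-0.0358  0.0014 -0.0029] turn 0.0 F [ 0.  -0.2  1.5] tilt [-0.001 -0.005 -1.   ]
```

>>> {"op": "shift_gripper", "data": {
  "rows": [
    [-0.01,0.0015,-0.003,0,0],
    [-0.02,0.0015,-0.003,0,0],
    [-0.03,0.0015,-0.003,0,0],
    [-0.04,0.0015,-0.003,0,0],
    [-0.05,0.0015,-0.003,0,0],
    [-0.06,0.0015,-0.003,0,0],
    [-0.07,0.0015,-0.003,0,0],
    [-0.08,0.0015,-0.003,0,0],
    [-0.09,0.0015,-0.003,0,0],
    [-0.09,0.0015,-0.003,0,0]
  ]
}}

```text
clock: 9.45
ee_pos: [0.4547, -0.0242, 0.0623]
ee_rot: [0.611, 0.792, -0.0, 0.0]
wrist_force: [-0.1, -0.7, 0.6]
opening: 0.0001
gripper_force: 0.0
```

Run:
```python
from h import *
from rig import bot
go([.439,.031,.06],.26)
```

```text
pos [ 0.4547 -0.0242  0.0623] ya 0.257 q7 0.45 shift [ 0.0574 -0.0011  0.0023] turn -0.003 F [-0.1 -0.7  0.6] tilt [-0.001 -0.    -1.   ]
```

>>> {"op": "shift_gripper", "data": {
  "rows": [
    [-0.004,0,0,0,0],
    [-0.008,0,0,0,0],
    [-0.012,0,0,0,0],
    [-0.012,0,0,0,0]
  ]
}}

```text
clock: 9.78
ee_pos: [0.4564, -0.0317, 0.062]
ee_rot: [0.609, 0.793, -0.0, -0.002]
wrist_force: [-2.6, 6.2, 2.8]
opening: -0.0
gripper_force: 3.1
```

>>> {"op": "shift_gripper", "data": {
  "rows": [
    [-0.004,0,0,0,0],
    [-0.008,0,0,0,0],
    [-0.008,0,0,0,0]
  ]
}}

```text
clock: 10.03
ee_pos: [0.4591, -0.0407, 0.0622]
ee_rot: [0.609, 0.793, -0.0, -0.0]
wrist_force: [-1.2, 4.3, 0.7]
opening: -0.0003
gripper_force: 2.3
```

>>> {"op": "shift_gripper", "data": {
  "rows": [
    [-0.002,0,0,0,0],
    [-0.004,0,0,0,0],
    [-0.006,0,0,0,0],
    [-0.006,0,0,0,0]
  ]
}}

```text
clock: 10.37
ee_pos: [0.4592, -0.0409, 0.0621]
ee_rot: [0.608, 0.794, 0.001, -0.004]
wrist_force: [-7.2, 19.8, 11.3]
opening: -0.0003
gripper_force: 10.4
```

>>> {"op": "shift_gripper", "data": {
  "rows": [
    [-0.002,0,0,0,0],
    [-0.004,0,0,0,0],
    [-0.004,0,0,0,0]
  ]
}}

```text
clock: 10.62
ee_pos: [0.4592, -0.041, 0.0621]
ee_rot: [0.606, 0.795, 0.002, -0.007]
wrist_force: [-9.7, 30.0, 17.3]
opening: 0.0
gripper_force: 16.4
```

>>> {"op": "shift_gripper", "data": {
  "rows": [
    [0.01,0,0,0,0],
    [0.025,0,0,0,0],
    [0.045,0,0,0,0],
    [0.06,0,0,0,0],
    [0.06,0,-0.03,0,0],
    [0.06,0,-0.07,0,0],
    [0.06,0,-0.11,0,0],
    [0.06,0,-0.12,0,0],
    [0.06,0,-0.12,0,0]
  ]
}}

```text
clock: 11.37
ee_pos: [0.4491, 0.0076, 0.1854]
ee_rot: [0.609, 0.793, 0.003, 0.002]
wrist_force: [0.7, 0.8, -1.0]
opening: 0.0001
gripper_force: 0.0
```

Run:
```python
from h import *
from rig import bot
import cv2
s=bot.read_state();d=bot.get_image("wrist");t=bot.get_image("top")["pixels"][130:265,135:345]
d.update(p=s["ee_pos"],q=s["ee_rot"]);np.savez("pics/w6.npz",**d)
cv2.imwrite("pics/c6.png",np.hstack([cv2.resize(d["pixels"],(400,300)),cv2.resize(t,(400,300))]))
```

```text
(no output)
```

View pics/c6.png

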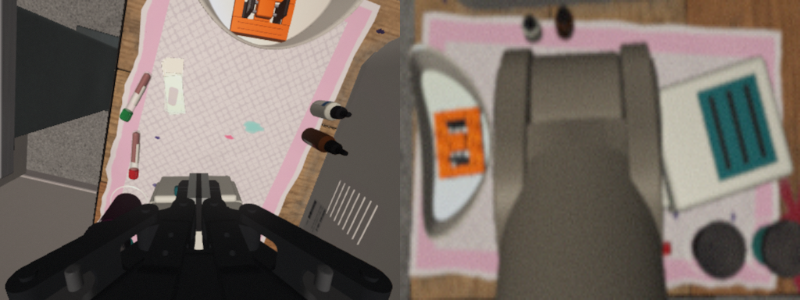

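>>> {"op": "shift_gripper", "data": {
  "rows": [
    [0.04,0,-0.02,0,0],
    [0.08,0,-0.04,0,0],
    [0.12,0,-0.04,0,0],
    [0.16,0,-0.04,0,0],
    [0.2,0,-0.04,0,0],
    [0.2,0,-0.04,0,0],
    [0.2,0,-0.04,0,0],
    [0.2,0,-0.04,0,0]
  ]
}}

```text
clock: 12.13
ee_pos: [0.3946, 0.1997, 0.2207]
ee_rot: [0.609, 0.793, -0.002, -0.0]
wrist_force: [0.2, -1.5, 0.3]
opening: -0.0002
gripper_force: 0.0
```

Run:
```python
from h import *
from rig import bot
import cv2
s=bot.read_state();print(s["wrist_force"].round(1))
x=np.array([.257,-.966]);y=np.array([.966,.257])
def teal(im):
    h=cv2.cvtColor(im,cv2.COLOR_BGR2HSV);m=cv2.inRange(h,(80,90,30),(105,255,180))
    n,l,st,c=cv2.connectedComponentsWithStats(m);return [(st[i].tolist(),c[i].round(1).tolist()) for i in range(1,n) if st[i,4]>25]
d=bot.get_image("top");im=d["pixels"]
print("before",teal(C["top"]["pixels"]));print("after",teal(im))
for o in(0,.085):
    P=np.r_[np.array([.439,.031])+(o+.006)*x,.076];print("expected pull centre px at moved",o,proj("top",P).round(1))
```

```text
[ 0.2 -1.5  0.3]
before [([180, 26, 41, 18, 157], [199.5, 32.8]), ([147, 33, 19, 8, 51], [157.2, 36.6]), ([119, 36, 43, 21, 321], [138.3, 45.9]), ([163, 36, 27, 15, 125], [176.7, 44.8]), ([194, 38, 25, 9, 60], [204.2, 42.0]), ([292, 164, 40, 46, 1023], [311.6, 187.0]), ([225, 202, 9, 21, 73], [228.8, 211.8]), ([321, 233, 7, 15, 52], [323.2, 239.8])]
after [([189, 27, 25, 19, 132], [200.2, 35.4]), ([118, 31, 77, 26, 557], [154.2, 43.9]), ([292, 164, 40, 46, 1041], [311.6, 186.9]), ([259, 191, 9, 21, 76], [263.2, 201.5]), ([321, 233, 6, 15, 50], [323.1, 239.8])]
expected pull centre px at moved 0 [228.5 211.8]
expected pull centre px at moved 0.085 [263.1 202.2]
```

```bash
python3 -c "
from rig import bot
print(bot.job_done())"
```

```text
the job is handed in; nothing more can be done
None
```

The travel cover lies flat, tabs up, in the kidney dish. The drawer is home: the pull moved about 85 mm in the top view and held against a 30 N push. The jars and bottles were not touched, and I handed the job in at about 12 s; no verdict came back.

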